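Present the label plate over the end of the packing ledge

ROBOT

A 7-joint arm with a two-finger parallel gripper is mounted at the origin on the work surface. World frame = base frame: x ahead of the robot, y to its left, z up, the work surface at z = 0. Lengths are in m, angles in rad, forces in N, time in s.
With the tool pointing down it reaches from about 0.35 to 0.9 m from the base axis. Payload 7.2 kg.
Tool frame: the origin (TCP) lies between the finger pads; the fingertips stand 11 mm ahead of it and the grasp point (between the pads) lies 8 mm behind it (robot.finger_overhang is the distance from the TCP to the fingertips, in m); x points along the fingers, y is the direction in which the jaws open and shut, and the axes are right-handed (so a half turn about x gives the same grasp; the last joint's range is limited). The gripper opens to 85 mm and grips with 20 to 120 N. Pads are 22 mm wide; open, the fingers measure 114 mm over their backs; the gripper's body (76 mm by 85 mm) begins 54 mm behind the grasp point. The pads swing forward as they close: fully open they stand 13 mm farther back than shut.
Start: joints at [1.272, 0.411, -0.013, 1.596, 0.006, 1.134, -0.082], TCP at [0.143, -0.608, 0.242] pointing down, gripper open.
Joint ranges: [-2.95, 2.95], [-0.29, 1.99], [-1.47, 1.44], [0.14, 2.54], [-1.03, 4.17], [0.13, 1.85], [-2.86, 2.86]. Speed limits (rad/s): [2.39, 2.39, 3.01, 3.01, 3.14, 3.14, 3.14].

INTERFACE

Orientations are given as a unit quaternion [x, y, z, w].
In Python, from rig import monitor, eyes, order, robot gives the robot as it stands.
- The arm moves only by the tool drive_tool, never from a script. Its argument "commands" is a list of rows, each an object of numbers: "x", "y", "z": the shift along the tool's x, y, z in m; "yaw": the turn about the tool's x in degrees; "grip": the finger opening in m, from 0 to 0.0854. In form: [{"x": .., "y": .., "z": .., "yaw": .., "grip": ..}, ...]. A call has 1 to 10 rows; each row shifts and turns the pose as measured when the row begins, along the tool's axes as they then stand; what a row does not reach is not made up. A row lasts 1/8 s, in which the tool goes at most 62.5 mm and 10.7 degrees, less where a joint would pass 70% of its speed; a pose out of reach is approached as far as the arm can. A call with a gripper value outside its range is refused whole. The fingers move at their own pace and stop on an object; "newtons" is the grip in N (left out, the last holds). Time passes only in rows, so rows that do not move let the fingers close. It gives the time, the measured TCP pose, the force and the opening at its end, in the units of the state.
- monitor.read_state(): the state, without advancing time (a new reading comes with each control period).
- eyes.get_image(name): name is "scene" or "side" or "wrist"; returns the picture (480x640x3 uint8, blue, green, red); there is no depth.
- eyes.camera_info(name): a dict with "intrinsics" (3x3 intrinsics, pixels), "world_to_cam" (4x4, takes a point from world to camera coordinates). Camera axes: x right, y down, z forward; pixel columns grow to the right and rows downward; lengths in m; the calibration is good to about 2 mm. The wrist camera is an equidistant fisheye: a pixel r from the principal point sees the ray r / f radians off the axis. A picture is of the moment at which its call begins: read the wrist's pose just before it. camera_info takes no time and is no camera call; for the wrist camera it gives the pose at the moment of the call.
- order.sign_off(): hands the job in, once; it reports no verdict.
Trained networks look in the newest picture that a camera, given by its name, has taken for a name from the list of things; names that differ only in an ending like _2 or _b are one class to them, and where a whole thing is asked for, a point or a joint stands for the part that bears it (a point fixed in the world has none). Each returns a list of dicts, best first, with "p" (0 to 1); they miss things now and then, are a little off and sometimes report something else, mostly with a low value. They report only what shows in the picture. A call takes as long as a camera call. They do not tell look-alikes from the thing itself.
- eyes.silhouettes(query, camera): "mask" (480x640 bool, what is visible of it) and "uv" ([column, row] in pixels, amid what is visible of it).
The state is a dict: "time": time; "qpos": joint angles; "qd": joint speeds; "joint_torque": joint torques, N m; "position": TCP position; "ee_rot": TCP orientation; "force": force on the tool from outside, world axes, zero at the start; "wrist_torque": the same for the moment, N m; "width": finger opening in m.
Only numpy, scipy, OpenCV 4.12 (cv2) and the standard library are available. Lean on these libraries where they do the work, as an engineer would, in place of code of your own. Each camera call takes 0.05 s, during which the arm holds its last target. There are 200 camera calls.

TASK

With the fingertips, push the bare aluminium label plate back until its long edge lies along the rail at the far side of the ledge, and then push it along the rail, to the robot's left, until about 45 mm of it sticks out past the ledge's left end, so that the next packer can take it by the edge. Do not lift the plate or let it fall; leave it lying flat along the rail, and leave the jars, the cartons and everything else where they stand.

Things in the scene. Friction and masses are not known exactly. Their poses are not given: they have to be found in the camera images.
- ledge: fixed plywood riser, its top the ledge: 440 mm long (its y), 170 deep (its x), 70 above the table. Origin on the table, mid-length. y runs along it to the robot's left (open left end at +220 mm), x away from the robot. Near edge at x = -100. A dark steel rail stands along the far side, near face at x = +60, top 14 above the ledge. Yaw varies by up to 0.2 rad
- ledge_end (a point): point on the ledge's top face at the brink of its left end (ledge frame x = 0, y = 220 mm, z = 70 mm); axes as the ledge's
- plate_center (a point): centre, half-way up, of the loose aluminium label plate, 90 mm (its x) by 160 (its y, along the ledge) by 6 thick, 0.16 to 0.32 kg, white blank panel on top, lying flat on the ledge, up to 0.12 rad askew, 18 to 32 mm short of the rail. Against the rail its centre is at ledge x = +15 mm. z is up.
- plate_lead (a point): middle of the plate's left (leading) short edge, half-way up: 80 mm along the plate's y from its centre. Its ledge-frame y less 220 mm is the overhang.
- jar_ledge: black jar with a brass lid, 34 mm across, 60 mm high, standing on the ledge close to its near edge, left of the middle, 85 to 120 mm along from it; origin under its foot. A plate lying along the rail passes it with some 25 mm to spare. To be left alone.
- jar_a: the same kind of jar, standing on the table in front of the ledge; origin under its foot. To be left alone.
- jar_b: the same kind of jar, standing on the table in front of the ledge; origin under its foot. To be left alone.
- carton_a: slim black carton, 34 by 150 (its y) by 34 mm high, lying on the table beyond the ledge's left end; origin under its middle. To be left alone.
- carton_b: the same kind of carton, beside the other; origin under its middle. To be left alone.
- tape: cardboard-brown roll of packing tape, 90 mm across, 48 mm high, lying flat on the table behind the ledge; origin under its middle. To be left alone.
- scraper: flat hand scraper lying on the table behind the ledge, 260 mm long or so. To be left alone.
Things that resemble listed ones, but are neither listed nor needed, are in the scene too. What is meant by the part that bears plate_center is not yellow, and is the smaller of those in its own colour.

How it is judged:
By the outcome, as a careful person would: the job done as asked, in the order asked, and still so for the second after the job is handed in, with the robot touching nothing.
It also fails if it takes over 72 s, if anything falls off the work surface, if the arm or the gripper's body presses on something with over 40 N, if the wrist force passes 120 N, or if a joint passes its speed limit or range.

## Working session

There is one attempt and no reset: what is moved stays moved. The work goes in short steps, Python scripts to look and compute and a tool call to move; the robot and the scene stay as the last step left them, time stands still between calls to the robot, and variables do not carry over. Pictures are saved under pics/ and viewed, on a budget of 10 in all, crops included, one or two more only if the job needs it, and the job is handed in when it is done.

Besides the shell and the picture viewer there is one more tool, called after "Request:" in YAML: its name, and indented under it one key for each argument. drive_tool: Moves the arm, as the interface text tells. Its arguments: {"type":"object","properties":{"commands":{"type":"array"},"newtons":{"type":"number"}},"required":["commands"]}

```bash
mkdir -p pics; ls
python3 - <<'E'
from rig import monitor, eyes, order, robot
import cv2,numpy as np
s=monitor.read_state();print({k:np.round(v,3).tolist() for k,v in s.items()})
a=eyes.get_image("scene");b=eyes.get_image("side")
cv2.imwrite("pics/a.png",a);cv2.imwrite("pics/b.png",b)
for c in("scene","side"):
  i=eyes.camera_info(c);print(np.round(i["intrinsics"],1).tolist(),np.round(i["world_to_cam"],4).tolist())
  for q in("plate_center","ledge","jar_a"):
    for d in eyes.silhouettes(q,c):
      m=d["mask"];print(c,q,round(d["p"],2),d["uv"],m.sum(),cv2.minAreaRect(np.argwhere(m)[:,::-1].astype(np.float32)))
E
```

```text
pics
{'time': 0.0, 'qpos': [1.272, 0.412, -0.013, 1.597, 0.006, 1.134, -0.082], 'qd': [-0.0, -0.001, 0.0, -0.001, -0.001, 0.001, 0.001], 'joint_torque': [-0.0, -60.063, 0.682, -29.94, 0.014, 0.011, 0.0], 'position': [0.143, -0.608, 0.241], 'ee_rot': [-0.702, -0.082, 0.702, -0.081], 'force': [0.131, -0.079, 0.49], 'wrist_torque': [0.032, -0.014, 0.016], 'width': 0.086}
[[482.7, 0.0, 315.7], [0.0, 482.7, 244.6], [0.0, 0.0, 1.0]] [[0.3548, 0.9348, 0.0166, -0.1557], [0.7684, -0.2814, -0.5748, -0.3354], [-0.5327, 0.2167, -0.8181, 1.4644], [0.0, 0.0, 0.0, 1.0]]
scene plate_center 0.92 [205.9, 218.6] 3331 ((207.4405975341797, 218.9059600830078), (68.55805969238281, 51.443424224853516), 84.2894058227539)
scene plate_center 0.76 [134.5, 290.2] 2274 ((133.45599365234375, 289.5536193847656), (34.272918701171875, 73.06534576416016), 39.36931610107422)
scene plate_center 0.57 [259.2, 275.5] 2485 ((257.6299743652344, 273.4947509765625), (35.24753189086914, 72.33253479003906), 77.07400512695312)
scene plate_center 0.29 [299.2, 267.5] 10216 ((291.5184020996094, 270.89453125), (75.38092803955078, 198
[... 591 characters left out ...]
ate_center 0.94 [337.1, 203.8] 1019 ((334.8406982421875, 202.88937377929688), (26.34018325805664, 52.58629608154297), 48.8140754699707)
side plate_center 0.74 [432.2, 230.8] 2313 ((429.800048828125, 233.10000610351562), (92.65473175048828, 29.409181594848633), 18.43494987487793)
side plate_center 0.74 [398.8, 191.1] 688 ((400.79541015625, 190.24859619140625), (42.963802337646484, 22.317190170288086), 43.2642936706543)
side ledge 0.7 [308.8, 236.0] 5906 ((314.8577880859375, 222.582763671875), (73.68305969238281, 136.75726318359375), 38.76552200317383)
side jar_a 0.86 [359.0, 256.4] 367 ((358.0, 258.5), (27.0, 14.0), 90.0)
side jar_a 0.84 [339.3, 275.1] 340 ((341.0, 274.0), (26.0, 14.0), 90.0)
```

View pics/a.png

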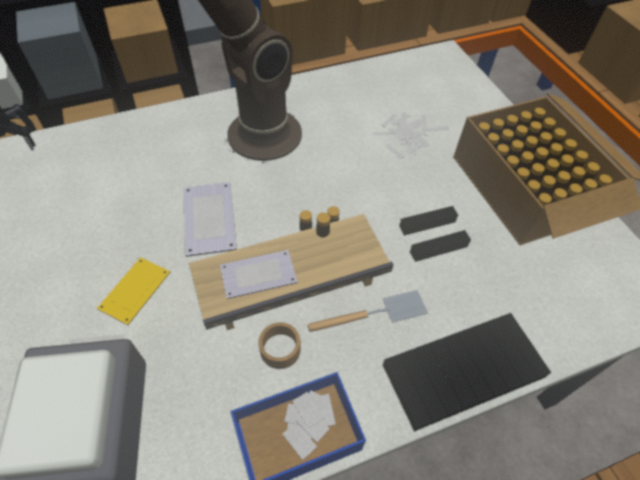

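View pics/b.png

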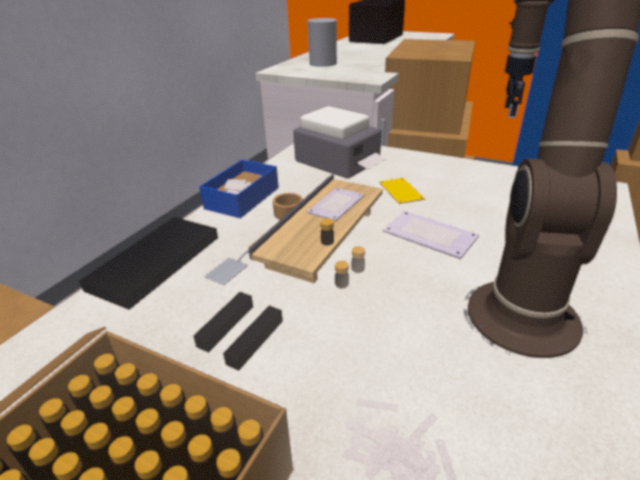

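```bash
cat > h.py <<'E'
from rig import monitor, eyes, order, robot
import cv2,numpy as np
from scipy.optimize import minimize
def proj(c,P,info=None):
    i=info or eyes.camera_info(c);P=np.atleast_2d(P);q=P@i["world_to_cam"][:3,:3].T+i["world_to_cam"][:3,3]
    K=np.array(i["intrinsics"])
    if c=="wrist":
        r=np.linalg.norm(q[:,:2],axis=1);th=np.arctan2(r,q[:,2])
        return q[:,:2]/np.maximum(r,1e-9)[:,None]*th[:,None]*K[0,0]+K[:2,2]
    u=q@K.T;return u[:,:2]/u[:,2:]
def W(p,pts):
    c,s=np.cos(p[2]),np.sin(p[2]);pts=np.array(pts,float)
    return np.c_[p[0]+c*pts[:,0]-s*pts[:,1],p[1]+s*pts[:,0]+c*pts[:,1],pts[:,2]]
def box(x0,x1,y0,y1,z0,z1): return [(x,y,z) for x in(x0,x1) for y in(y0,y1) for z in(z0,z1)]
def hullmask(uv,S=4):
    m=np.zeros((480*S//1,640*S),np.uint8) if 0 else np.zeros((480,640),np.uint8)
    h=cv2.convexHull(np.float32(uv));cv2.fillConvexPoly(m,np.int32(np.round(h*16)),1,cv2.LINE_AA,4);return m>0
def iou(a,b): return (a&b).sum()/(a|b).sum()
def find(q,c,near,tol=25):
    best=None
    for d in eyes.silhouettes(q,c):
        if np.hypot(*(np.array(d["uv"])-near))<tol and (best is None or d["p"]>best["p"]): best=d
    return best
E
cat > fit.py <<'E'
from h import *
for c in("scene","side"): eyes.get_image(c)
I={c:eyes.camera_info(c) for c in("scene","side")}
L={"scene":find("ledge","scene",(304,263)),"side":find("ledge","side",(309,236))}
P={"scene":find("plate_center","scene",(259,275),15),"side":find("plate_center","side",(337,204),15)}
ML={}
for c in L:
    m=L[c]["mask"]|P[c]["mask"]; h=cv2.convexHull(np.argwhere(m)[:,::-1].astype(np.float32)); ML[c]=m
def ledgehull(c,p,t):
    return hullmask(proj(c,W(p,box(-.1,.07,-.22,.22,.07-t,.07)),I[c]))|hullmask(proj(c,W(p,box(.06,.07,-.22,.22,.07,.084)),I[c]))
def costL(v): return -sum(iou(ML[c],ledgehull(c,v[:3],v[3])) for c in ML)
r=min((minimize(costL,[x,y,yaw,.015],method="Nelder-Mead",options=dict(initial_simplex=np.array([[x,y,yaw,.015]]+[[x+.03*(k==0),y+.03*(k==1),yaw+.1*(k==2),.015+.01*(k==3)] for k in range(4)]),maxiter=300)) for x,y in [(.5,0.)] for yaw in(-.1,.1)),key=lambda r:r.fun)
print("ledge",np.round(r.x,4),r.fun); 
def costP(v): return -sum(iou(P[c]["mask"],hullmask(proj(c,W(v,box(-.045,.045,-.08,.08,.07,.076)),I[c]))) for c in P)
x=r.x; s0=[x[0]-.01,x[1]-.08,x[2]]
rp=minimize(costP,s0,method="Nelder-Mead",options=dict(initial_simplex=np.array([s0]+[[s0[k]+(.03 if k<2 else .1)*(k==j) for k in range(3)] for j in range(3)]),maxiter=300))
print("plate",np.round(rp.x,4),rp.fun)
d=rp.x-x[:3];c_,s_=np.cos(x[2]),np.sin(x[2]);print("in ledge",c_*d[0]+s_*d[1],-s_*d[0]+c_*d[1],d[2])
out=[]
for c,(u0,v0,u1,v1) in {"scene":(170,190,410,340),"side":(230,160,400,290)}.items():
    S=3.0 if c=="scene" else 3.5
    im=cv2.resize(eyes.get_image(c)[v0:v1,u0:u1],None,fx=S,fy=S,interpolation=cv2.INTER_CUBIC)
    for p,b,col in((x[:3],(-.1,.06,-.22,.22,.07),(0,0,255)),(rp.x,(-.045,.045,-.08,.08,.076),(0,200,0))):
        q=W(p,[(b[0],b[2],b[4]),(b[1],b[2],b[4]),(b[1],b[3],b[4]),(b[0],b[3],b[4])])
        cv2.polylines(im,[np.int32((proj(c,q,I[c])-(u0,v0))*S)],True,col,1)
    cv2.imwrite(f"pics/fit_{c}.png",im); out.append(im)
E
python3 fit.py
```

```text
ledge [ 0.5312 -0.0928 -0.011   0.0151] -1.8657572037222954
plate [ 0.5149 -0.1715 -0.0985] -1.8993305061452075
in ledge -0.015495611000799969 -0.07887556103529879 -0.08751892259893362
```

View pics/fit_scene.png

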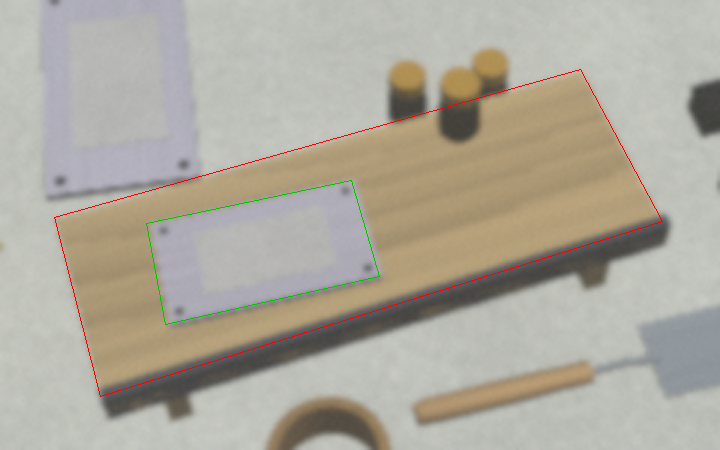

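View pics/fit_side.png

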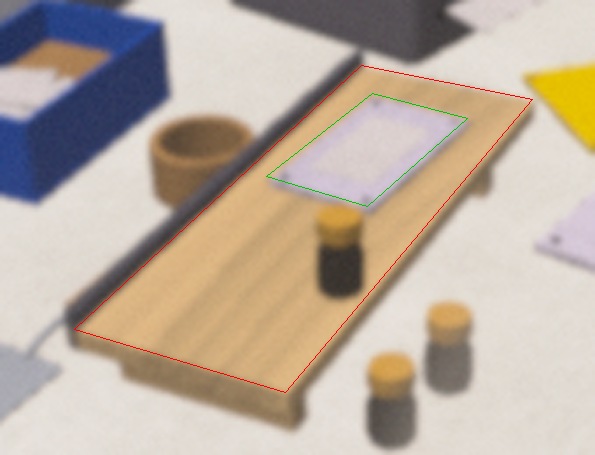

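```bash
cat >> h.py <<'E'
from scipy.spatial.transform import Rotation as R
LED=np.array([.5312,-.0928,-.011])
def st():
    s=monitor.read_state();M=R.from_quat(s["ee_rot"]).as_matrix();p=np.array(s["position"])
    d=p[:2]-LED[:2];c,sn=np.cos(LED[2]),np.sin(LED[2])
    print("t",round(s["time"],2),"pos",p.round(4),"ledge",np.round([c*d[0]+sn*d[1],-sn*d[0]+c*d[1]],4),"tooly az rel ledge deg",np.degrees(np.arctan2(M[1,1],M[0,1])-LED[2]).round(2),"tool x",M[:,0].round(3),"F",np.round(s["force"],1),"w",round(s["width"],4),"q",np.round(s["qpos"],2))
    return s,p,M
def go(lx,ly,z):
    s,p,M=st();t=W(LED,[(lx,ly,z)])[0];print("target",t.round(4),"shift tool",(M.T@(t-p)).round(4))
E
python3 -c "
from h import *
print(robot.finger_overhang,[a for a in dir(robot) if a[0]!='_'])
st()[2].round(3)
go(-.085,-.079,.16)"
```

```text
0.011 ['IKError', 'finger_overhang']
t 0.8 pos [ 0.1429 -0.6084  0.2423] ledge [-0.3826 -0.5199] tooly az rel ledge deg -76.15 tool x [-0. -0. -1.] F [0.8 0.4 0. ] w 0.0853 q [ 1.27  0.41 -0.01  1.6   0.01  1.13 -0.08]
t 0.8 pos [ 0.1429 -0.6084  0.2423] ledge [-0.3826 -0.5199] tooly az rel ledge deg -76.15 tool x [-0. -0. -1.] F [0.8 0.4 0. ] w 0.0853 q [ 1.27  0.41 -0.01  1.6   0.01  1.13 -0.08]
target [ 0.4453 -0.1709  0.16  ] shift tool [ 0.0823 -0.3568 -0.3945]
```

Request:
drive_tool:
  commands:
    - {"yaw": 7}
    - {"yaw": 6.85}
    - {"x": 0}

```text
invalid input
```

```bash
python3 -c "
from h import *
go(-.085,-.079,.16)"
```

```text
t 0.8 pos [ 0.1429 -0.6084  0.2423] ledge [-0.3826 -0.5199] tooly az rel ledge deg -76.15 tool x [-0. -0. -1.] F [0.8 0.4 0. ] w 0.0853 q [ 1.27  0.41 -0.01  1.6   0.01  1.13 -0.08]
target [ 0.4453 -0.1709  0.16  ] shift tool [ 0.0823 -0.3568 -0.3945]
```

Request:
drive_tool:
  commands:
    - {"x": 0, "y": 0, "z": 0, "yaw": 7, "grip": 0.085}
    - {"x": 0, "y": 0, "z": 0, "yaw": 6.85, "grip": 0.085}
    - {"x": 0, "y": 0, "z": 0, "yaw": 0, "grip": 0.085}

```text
time: 1.18
position: [0.1429, -0.6085, 0.2424]
ee_rot: [0.707, -0.006, -0.707, -0.006]
force: [0.9, 0.1, -0.6]
width: 0.0854
```

```bash
python3 -c "
from h import *
go(-.085,-.079,.16)"
```

```text
t 1.18 pos [ 0.1429 -0.6085  0.2424] ledge [-0.3826 -0.5199] tooly az rel ledge deg -90.33 tool x [ 0. -0. -1.] F [ 0.9  0.1 -0.6] w 0.0854 q [ 1.24  0.41  0.04  1.6  -0.02  1.13 -0.31]
target [ 0.4453 -0.1709  0.16  ] shift tool [ 0.0823 -0.4426 -0.2951]
```

Request:
drive_tool:
  commands:
    - {"x": 0, "y": -0.044, "z": -0.03, "yaw": 0, "grip": 0.085}
    - {"x": 0, "y": -0.044, "z": -0.03, "yaw": 0, "grip": 0.085}
    - {"x": 0, "y": -0.044, "z": -0.03, "yaw": 0, "grip": 0.085}
    - {"x": 0, "y": -0.044, "z": -0.03, "yaw": 0, "grip": 0.085}
    - {"x": 0, "y": -0.044, "z": -0.03, "yaw": 0, "grip": 0.085}
    - {"x": 0, "y": -0.044, "z": -0.03, "yaw": 0, "grip": 0.085}
    - {"x": 0, "y": -0.044, "z": -0.03, "yaw": 0, "grip": 0.085}
    - {"x": 0, "y": -0.044, "z": -0.03, "yaw": 0, "grip": 0.085}
    - {"x": 0, "y": -0.044, "z": -0.03, "yaw": 0, "grip": 0.085}
    - {"x": 0, "y": 0, "z": 0, "yaw": 0, "grip": 0.085}

```text
time: 2.42
position: [0.4233, -0.2024, 0.243]
ee_rot: [0.708, 0.003, -0.706, 0.007]
force: [-0.8, -1.2, -0.4]
width: 0.0851
```

```bash
python3 -c "
from h import *
go(-.085,-.079,.16)"
```

```text
t 2.42 pos [ 0.4233 -0.2024  0.243 ] ledge [-0.1067 -0.1107] tooly az rel ledge deg -88.52 tool x [ 0.004 -0.006 -1.   ] F [-0.8 -1.2 -0.4] w 0.0851 q [ 0.59  0.16 -0.28  1.95  0.05  1.04 -1.27]
target [ 0.4453 -0.1709  0.16  ] shift tool [ 0.0829 -0.0316 -0.0222]
```

Request:
drive_tool:
  commands:
    - {"x": 0.03, "y": -0.016, "z": -0.011, "yaw": 1.5, "grip": 0.085}
    - {"x": 0.03, "y": -0.016, "z": -0.011, "yaw": 0, "grip": 0.085}
    - {"x": 0.02, "y": 0, "z": 0, "yaw": 0, "grip": 0.085}
    - {"x": 0, "y": 0, "z": 0, "yaw": 0, "grip": 0.085}

```text
time: 2.92
position: [0.4456, -0.1734, 0.1618]
ee_rot: [0.709, -0.005, -0.705, 0.001]
force: [0.2, 0.5, -1.1]
width: 0.0846
```

```bash
python3 -c "
from h import *
go(-.085,-.079,.10)
i=eyes.camera_info('wrist');im=eyes.get_image('wrist')
pl=W((.5149,-.1715,-.0985),[(-.045,-.08,.076),(.045,-.08,.076),(.045,.08,.076),(-.045,.08,.076)])
le=W(LED,[(-.1,-.22,.07),(.06,-.22,.07),(.06,.22,.07),(-.1,.22,.07)])
for q,col in((pl,(0,200,0)),(le,(0,0,255))):
  q=np.vstack([np.linspace(q[k],q[(k+1)%4],20) for k in range(4)])
  cv2.polylines(im,[np.int32(proj('wrist',q,i))],True,col,1)
cv2.imwrite('pics/w1.png',im)"
```

```text
t 2.92 pos [ 0.4456 -0.1734  0.1618] ledge [-0.0847 -0.0815] tooly az rel ledge deg -89.66 tool x [ 0.006 -0.009 -1.   ] F [ 0.2  0.5 -1.1] w 0.0846 q [ 0.52  0.27 -0.29  2.02  0.11  0.85 -1.42]
target [ 0.4453 -0.1709  0.1   ] shift tool [ 0.0618 -0.003   0.0006]
```

View pics/w1.png

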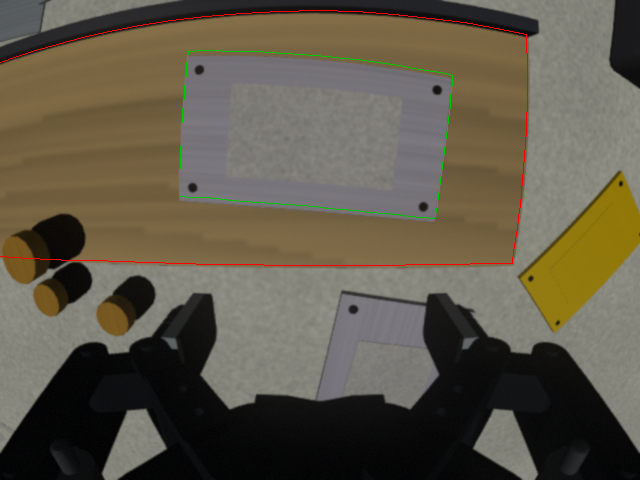

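Request:
drive_tool:
  commands:
    - {"x": 0.035, "y": 0, "z": 0, "yaw": 0, "grip": 0.085}
    - {"x": 0.026, "y": -0.002, "z": 0, "yaw": 0, "grip": 0.085}
    - {"x": 0.0, "y": 0, "z": 0, "yaw": 0, "grip": 0.085}

```text
time: 3.35
position: [0.4487, -0.1754, 0.1043]
ee_rot: [0.712, -0.007, -0.702, 0.002]
force: [0.2, -0.3, 0.5]
width: 0.085
```

Request:
drive_tool:
  commands:
    - {"x": 0.005, "y": 0, "z": 0, "yaw": 0, "grip": 0.085}
    - {"x": 0.005, "y": 0, "z": 0, "yaw": 0, "grip": 0.085}

```text
time: 3.6
position: [0.4504, -0.1769, 0.0968]
ee_rot: [0.713, -0.008, -0.701, 0.003]
force: [0.3, 0.5, 0.0]
width: 0.085
```

Request:
drive_tool:
  commands:
    - {"x": 0.003, "y": 0, "z": 0, "yaw": 0, "grip": 0.085}

```text
time: 3.72
position: [0.4508, -0.1772, 0.0942]
ee_rot: [0.713, -0.008, -0.701, 0.003]
force: [-0.3, 0.5, -0.9]
width: 0.0853
```

Request:
drive_tool:
  commands:
    - {"x": 0.002, "y": -0.004, "z": 0.007, "yaw": 0, "grip": 0.085}
    - {"x": 0.003, "y": 0, "z": 0, "yaw": 0, "grip": 0.085}

```text
time: 3.98
position: [0.4435, -0.173, 0.0891]
ee_rot: [0.714, -0.008, -0.7, 0.003]
force: [-0.2, -0.2, 0.2]
width: 0.0848
```

Request:
drive_tool:
  commands:
    - {"x": 0.003, "y": 0, "z": 0, "yaw": 0, "grip": 0.085}

```text
time: 4.1
position: [0.4435, -0.173, 0.086]
ee_rot: [0.714, -0.008, -0.7, 0.003]
force: [-0.3, 0.4, -0.1]
width: 0.0848
```

Request:
drive_tool:
  commands:
    - {"x": 0.003, "y": 0, "z": 0, "yaw": 0, "grip": 0.085}

```text
time: 4.22
position: [0.4436, -0.173, 0.0828]
ee_rot: [0.714, -0.008, -0.7, 0.003]
force: [0.1, 0.2, -0.2]
width: 0.085
```

```bash
python3 -c "
from h import *
st()"
```

```text
t 4.22 pos [ 0.4436 -0.173   0.0828] ledge [-0.0867 -0.0812] tooly az rel ledge deg -89.75 tool x [ 0.019 -0.016 -1.   ] F [ 0.1  0.2 -0.2] w 0.085 q [ 0.48  0.38 -0.27  2.11  0.18  0.65 -1.49]
```

Request:
drive_tool:
  commands:
    - {"x": 0.002, "y": 0, "z": 0, "yaw": 0, "grip": 0.085}

```text
time: 4.35
position: [0.4437, -0.1731, 0.0806]
ee_rot: [0.714, -0.008, -0.7, 0.003]
force: [0.1, 0.2, -0.4]
width: 0.0848
```

Request:
drive_tool:
  commands:
    - {"x": 0.002, "y": 0, "z": 0, "yaw": 0, "grip": 0.085}

```text
time: 4.47
position: [0.4438, -0.1731, 0.0784]
ee_rot: [0.714, -0.008, -0.7, 0.003]
force: [0.2, -1.2, -0.2]
width: 0.0849
```

Request:
drive_tool:
  commands:
    - {"x": 0.002, "y": 0, "z": 0, "yaw": 0, "grip": 0.085}

```text
time: 4.6
position: [0.4439, -0.1731, 0.0762]
ee_rot: [0.714, -0.008, -0.7, 0.003]
force: [-0.1, -0.4, -0.5]
width: 0.0847
```

Request:
drive_tool:
  commands:
    - {"x": 0.002, "y": 0, "z": 0, "yaw": 0, "grip": 0.085}

```text
time: 4.72
position: [0.444, -0.1732, 0.0741]
ee_rot: [0.714, -0.008, -0.7, 0.003]
force: [0.3, -0.2, -0.1]
width: 0.0849
```

Request:
drive_tool:
  commands:
    - {"x": 0.002, "y": 0, "z": 0, "yaw": 0, "grip": 0.085}

```text
time: 4.85
position: [0.444, -0.1732, 0.0719]
ee_rot: [0.714, -0.008, -0.7, 0.003]
force: [0.7, -0.0, 1.1]
width: 0.0848
```

Request:
drive_tool:
  commands:
    - {"x": 0.002, "y": 0, "z": 0, "yaw": 0, "grip": 0.085}

```text
time: 4.97
position: [0.444, -0.1732, 0.0698]
ee_rot: [0.714, -0.008, -0.7, 0.003]
force: [-0.1, 0.4, 0.2]
width: 0.0851
```

Request:
drive_tool:
  commands:
    - {"x": 0.002, "y": 0, "z": 0, "yaw": 0, "grip": 0.085}

```text
time: 5.1
position: [0.4442, -0.1732, 0.0684]
ee_rot: [0.714, -0.008, -0.7, 0.003]
force: [-8.4, 2.1, 33.3]
width: 0.0852
```

Request:
drive_tool:
  commands:
    - {"x": -0.0015, "y": 0, "z": 0, "yaw": 0, "grip": 0.085}
    - {"x": 0, "y": 0, "z": -0.006, "yaw": 0, "grip": 0.085}
    - {"x": 0, "y": 0, "z": -0.006, "yaw": 0, "grip": 0.085}

```text
time: 5.48
position: [0.4565, -0.1735, 0.0703]
ee_rot: [0.714, -0.008, -0.7, 0.003]
force: [-2.4, -0.6, 0.7]
width: 0.0851
```

Request:
drive_tool:
  commands:
    - {"x": 0, "y": 0, "z": -0.006, "yaw": 0, "grip": 0.085}
    - {"x": 0, "y": 0, "z": -0.006, "yaw": 0, "grip": 0.085}

```text
time: 5.72
position: [0.4687, -0.1738, 0.0702]
ee_rot: [0.713, -0.008, -0.701, 0.003]
force: [-3.1, -0.1, 2.6]
width: 0.0852
```

```bash
python3 -c "
from h import *
st()"
```

```text
t 5.72 pos [ 0.4687 -0.1738  0.0702] ledge [-0.0616 -0.0817] tooly az rel ledge deg -89.79 tool x [ 0.017 -0.016 -1.   ] F [-3.1 -0.1  2.6] w 0.0852 q [ 0.46  0.44 -0.26  2.06  0.2   0.65 -1.51]
```

Request:
drive_tool:
  commands:
    - {"x": 0, "y": 0, "z": -0.006, "yaw": 0, "grip": 0.085}
    - {"x": 0, "y": 0, "z": -0.006, "yaw": 0, "grip": 0.085}

```text
time: 5.98
position: [0.4811, -0.1737, 0.0702]
ee_rot: [0.713, -0.008, -0.702, 0.003]
force: [-1.8, 0.8, 2.7]
width: 0.0851
```

Request:
drive_tool:
  commands:
    - {"x": 0, "y": 0, "z": -0.003, "yaw": 0, "grip": 0.085}

```text
time: 6.1
position: [0.4847, -0.1737, 0.0703]
ee_rot: [0.713, -0.008, -0.701, 0.003]
force: [-2.9, -0.1, 2.9]
width: 0.0847
```

Request:
drive_tool:
  commands:
    - {"x": 0, "y": 0, "z": -0.003, "yaw": 0, "grip": 0.085}

```text
time: 6.22
position: [0.4878, -0.1737, 0.0703]
ee_rot: [0.713, -0.008, -0.702, 0.003]
force: [-1.7, 0.2, 2.1]
width: 0.085
```

Request:
drive_tool:
  commands:
    - {"x": 0, "y": 0, "z": -0.0025, "yaw": 0, "grip": 0.085}

```text
time: 6.35
position: [0.4898, -0.1735, 0.0701]
ee_rot: [0.712, -0.008, -0.702, 0.003]
force: [-7.7, 0.9, 6.3]
width: 0.0852
```

Request:
drive_tool:
  commands:
    - {"x": 0, "y": 0, "z": -0.0025, "yaw": 0, "grip": 0.085}

```text
time: 6.48
position: [0.4897, -0.1737, 0.0694]
ee_rot: [0.71, -0.008, -0.704, 0.003]
force: [-10.7, -0.2, 3.8]
width: 0.085
```

Request:
drive_tool:
  commands:
    - {"x": 0, "y": 0, "z": -0.002, "yaw": 0, "grip": 0.085}

```text
time: 6.6
position: [0.4895, -0.1738, 0.0689]
ee_rot: [0.709, -0.008, -0.706, 0.002]
force: [-8.4, 0.1, 4.2]
width: 0.0855
```

Request:
drive_tool:
  commands:
    - {"x": 0, "y": 0, "z": 0.01, "yaw": 0, "grip": 0.085}
    - {"x": -0.01, "y": 0, "z": 0.02, "yaw": 0, "grip": 0.085}
    - {"x": -0.04, "y": 0, "z": 0, "yaw": 0, "grip": 0.085}
    - {"x": -0.04, "y": 0, "z": 0, "yaw": 0, "grip": 0.02}
    - {"x": 0, "y": 0, "z": 0, "yaw": 0, "grip": 0.02}

```text
time: 7.22
position: [0.4584, -0.1718, 0.1609]
ee_rot: [0.71, -0.008, -0.704, 0.002]
force: [-0.8, -0.6, 0.6]
width: 0.0512
```

```bash
cat > wp.py <<'E'
from h import *
# fit plate pose from wrist mask: uses args guess ledge x,y
import sys
def run(lx,ly,name=None):
    st(); i=eyes.camera_info('wrist');im=eyes.get_image('wrist');K=np.array(i["intrinsics"])
    p0=W(LED,[(lx,ly,.07)])[0];g=[p0[0],p0[1],LED[2]]
    uv=proj('wrist',[[g[0],g[1],.076]],i)[0]
    ds=eyes.silhouettes("plate_center","wrist");print([(round(d["p"],2),np.round(d["uv"]).tolist()) for d in ds],uv.round())
    m=min(ds,key=lambda d:np.hypot(*(np.array(d["uv"])-uv)))["mask"]
    def poly(v):
        q=W(v,[(-.045,-.08,.076),(.045,-.08,.076),(.045,.08,.076),(-.045,.08,.076)])
        return proj('wrist',np.vstack([np.linspace(q[k],q[(k+1)%4],12) for k in range(4)]),i)
    def cost(v):
        k=np.zeros((480,640),np.uint8);cv2.fillPoly(k,[np.int32(np.round(poly(v)*16))],1,cv2.LINE_AA,4);return -iou(m,k>0)
    r=minimize(cost,g,method="Nelder-Mead",options=dict(initial_simplex=np.array([g]+[[g[k]+(.02 if k<2 else .06)*(k==j) for k in range(3)] for j in range(3)])))
    d=r.x-LED;c,s=np.cos(LED[2]),np.sin(LED[2])
    print("plate in ledge",np.round([c*d[0]+s*d[1],-s*d[0]+c*d[1],d[2]],4),"iou",-r.fun)
    if name:
        le=W(LED,[(-.1,-.22,.07),(.06,-.22,.07),(.06,.22,.07),(-.1,.22,.07)])
        cv2.polylines(im,[np.int32(proj('wrist',np.vstack([np.linspace(le[k],le[(k+1)%4],20) for k in range(4)]),i))],True,(0,0,255),1)
        cv2.polylines(im,[np.int32(poly(r.x))],True,(0,200,0),1);cv2.imwrite(name,im)
run(float(sys.argv[1]),float(sys.argv[2]),sys.argv[3])
E
python3 wp.py .015 -.079 pics/w2.png; python3 -c "
from h import *
go(.012,-.20,.15)"
```

```text
t 7.22 pos [ 0.4584 -0.1718  0.1609] ledge [-0.0719 -0.0798] tooly az rel ledge deg -89.84 tool x [ 0.009 -0.014 -1.   ] F [-0.8 -0.6  0.6] w 0.0512 q [ 0.5   0.29 -0.29  2.    0.13  0.85 -1.44]
[(0.76, [307.0, 107.0]), (0.75, [582.0, 264.0]), (0.66, [360.0, 356.0]), (0.53, [126.0, 321.0])] [316. 102.]
plate in ledge [ 0.0132 -0.0739 -0.0038] iou 0.9884464357631897
t 7.33 pos [ 0.4567 -0.1714  0.1582] ledge [-0.0736 -0.0794] tooly az rel ledge deg -89.84 tool x [ 0.004 -0.013 -1.   ] F [-0.4  0.4 -0.5] w 0.0357 q [ 0.5   0.29 -0.29  2.01  0.13  0.85 -1.44]
target [ 0.541  -0.2929  0.15  ] shift tool [ 0.0101  0.1207 -0.0853]
```

View pics/w2.png

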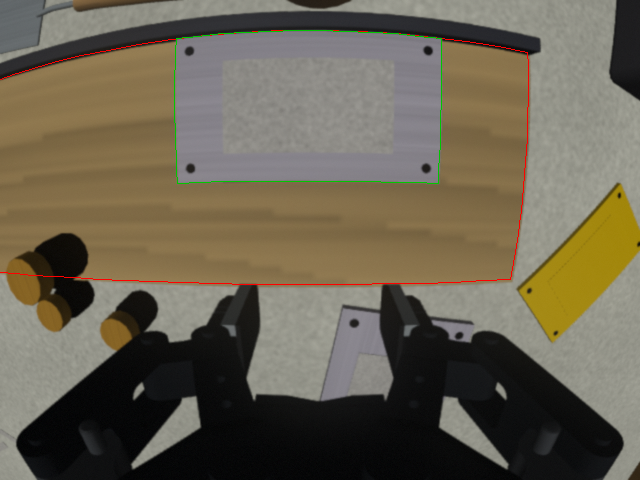

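Request:
drive_tool:
  commands:
    - {"x": -0.01, "y": 0.012, "z": -0.0, "yaw": 0, "grip": 0.02}
    - {"x": 0, "y": 0, "z": 0, "yaw": -10, "grip": 0.02}
    - {"x": 0, "y": 0, "z": 0, "yaw": -10, "grip": 0.02}
    - {"x": 0, "y": 0, "z": 0, "yaw": -10, "grip": 0.02}
    - {"x": 0, "y": 0, "z": 0, "yaw": -10, "grip": 0.02}
    - {"x": 0, "y": 0, "z": 0, "yaw": -10, "grip": 0.02}
    - {"x": 0, "y": 0, "z": 0, "yaw": -10, "grip": 0.02}
    - {"x": 0, "y": 0, "z": 0, "yaw": -10, "grip": 0.02}
    - {"x": 0, "y": 0, "z": 0, "yaw": -10, "grip": 0.02}
    - {"x": 0, "y": 0, "z": 0, "yaw": -10, "grip": 0.02}

```text
time: 8.57
position: [0.4526, -0.1906, 0.1627]
ee_rot: [0.486, 0.51, -0.494, 0.51]
force: [-0.5, 0.4, -0.2]
width: 0.0198
```

```bash
python3 -c "
from h import *
go(.012,-.187,.15)"
```

```text
t 8.57 pos [ 0.4526 -0.1906  0.1627] ledge [-0.0775 -0.0987] tooly az rel ledge deg 2.86 tool x [-0.008 -0.008 -1.   ] F [-0.5  0.4 -0.2] w 0.0198 q [ 0.78  0.34 -0.59  1.97  0.25  0.91  0.1 ]
target [ 0.5411 -0.2799  0.15  ] shift tool [0.0128 0.0851 0.0926]
```

Request:
drive_tool:
  commands:
    - {"x": 0, "y": 0, "z": 0.03, "yaw": 0, "grip": 0.02}
    - {"x": 0, "y": 0.03, "z": 0.03, "yaw": 0, "grip": 0.02}
    - {"x": 0, "y": 0.03, "z": 0.03, "yaw": 0, "grip": 0.02}
    - {"x": 0.0, "y": 0.025, "z": 0.003, "yaw": 2.9, "grip": 0.02}
    - {"x": 0.0, "y": 0, "z": 0.0, "yaw": 0, "grip": 0.02}

```text
time: 9.2
position: [0.5406, -0.2878, 0.1586]
ee_rot: [-0.498, -0.499, 0.508, -0.495]
force: [-0.3, -0.0, -0.7]
width: 0.0202
```

```bash
python3 -c "
from h import *
go(.012,-.187,.11)"
```

```text
t 9.2 pos [ 0.5406 -0.2878  0.1586] ledge [ 0.0116 -0.1949] tooly az rel ledge deg -0.13 tool x [-0.014 -0.006 -1.   ] F [-0.3 -0.  -0.7] w 0.0202 q [ 0.77  0.53 -0.51  1.68  0.31  1.02  0.14]
target [ 0.5411 -0.2799  0.11  ] shift tool [ 0.0486  0.0011 -0.0082]
```

Request:
drive_tool:
  commands:
    - {"x": 0.03, "y": 0.001, "z": -0.006, "yaw": 0, "grip": 0.02}
    - {"x": 0.03, "y": 0, "z": 0, "yaw": 0, "grip": 0.02}
    - {"x": 0.0, "y": 0, "z": 0, "yaw": 0, "grip": 0.02}

```text
time: 9.57
position: [0.5376, -0.2837, 0.0959]
ee_rot: [-0.497, -0.5, 0.509, -0.494]
force: [1.1, 0.1, -0.4]
width: 0.0201
```

```bash
python3 -c "
from h import *
go(.012,-.187,.085)"
```

```text
t 9.57 pos [ 0.5376 -0.2837  0.0959] ledge [ 0.0085 -0.1909] tooly az rel ledge deg -0.07 tool x [-0.018 -0.005 -1.   ] F [ 1.1  0.1 -0.4] w 0.0201 q [ 0.75  0.6  -0.49  1.74  0.35  0.91  0.09]
target [ 0.5411 -0.2799  0.085 ] shift tool [ 0.0108  0.0037 -0.0039]
```

Request:
drive_tool:
  commands:
    - {"x": 0.005, "y": 0.004, "z": 0, "yaw": 0, "grip": 0.02}
    - {"x": 0.005, "y": 0, "z": 0, "yaw": 0, "grip": 0.02}

```text
time: 9.82
position: [0.542, -0.2847, 0.0875]
ee_rot: [-0.497, -0.499, 0.509, -0.495]
force: [0.1, 0.8, 0.4]
width: 0.0199
```

Request:
drive_tool:
  commands:
    - {"x": 0.002, "y": 0, "z": 0, "yaw": 0, "grip": 0.02}

```text
time: 9.95
position: [0.5421, -0.2849, 0.0859]
ee_rot: [-0.497, -0.499, 0.509, -0.495]
force: [-0.2, -0.3, -0.1]
width: 0.0203
```

Request:
drive_tool:
  commands:
    - {"x": 0.002, "y": 0, "z": 0, "yaw": 0, "grip": 0.02}

```text
time: 10.07
position: [0.5423, -0.285, 0.0842]
ee_rot: [-0.497, -0.499, 0.509, -0.495]
force: [-0.0, 0.0, 0.1]
width: 0.0199
```

Request:
drive_tool:
  commands:
    - {"x": 0.0015, "y": 0, "z": 0, "yaw": 0, "grip": 0.02}

```text
time: 10.2
position: [0.5424, -0.2851, 0.0829]
ee_rot: [-0.497, -0.499, 0.508, -0.495]
force: [0.7, -0.1, 0.2]
width: 0.0203
```

Request:
drive_tool:
  commands:
    - {"x": 0.0015, "y": 0, "z": 0, "yaw": 0, "grip": 0.02}

```text
time: 10.32
position: [0.5425, -0.2852, 0.0815]
ee_rot: [-0.497, -0.498, 0.508, -0.495]
force: [-0.3, 0.6, 1.6]
width: 0.0196
```

Request:
drive_tool:
  commands:
    - {"x": 0.0015, "y": 0, "z": 0, "yaw": 0, "grip": 0.02}

```text
time: 10.45
position: [0.5427, -0.2852, 0.0813]
ee_rot: [-0.497, -0.498, 0.509, -0.496]
force: [-6.7, 1.8, 18.7]
width: 0.02
```

Request:
drive_tool:
  commands:
    - {"x": 0.0015, "y": 0, "z": 0, "yaw": 0, "grip": 0.02}

```text
time: 10.58
position: [0.5427, -0.2852, 0.0814]
ee_rot: [-0.497, -0.498, 0.509, -0.496]
force: [-6.7, 2.0, 15.2]
width: 0.0203
```

Request:
drive_tool:
  commands:
    - {"x": -0.002, "y": 0, "z": 0, "yaw": 0, "grip": 0.02}
    - {"x": 0, "y": 0, "z": -0.01, "yaw": 0, "grip": 0.02}
    - {"x": 0, "y": 0, "z": -0.01, "yaw": 0, "grip": 0.02}
    - {"x": 0, "y": 0, "z": -0.01, "yaw": 0, "grip": 0.02}
    - {"x": 0, "y": 0, "z": -0.01, "yaw": 0, "grip": 0.02}

```text
time: 11.2
position: [0.5432, -0.2434, 0.0831]
ee_rot: [-0.497, -0.497, 0.509, -0.496]
force: [-0.5, -2.2, 1.2]
width: 0.02
```

```bash
python3 -c "
from h import *
go(.012,.094,.083)"
```

```text
t 11.2 pos [ 0.5432 -0.2434  0.0831] ledge [ 0.0137 -0.1504] tooly az rel ledge deg -0.11 tool x [-0.013 -0.01  -1.   ] F [-0.5 -2.2  1.2] w 0.02 q [ 0.68  0.59 -0.48  1.79  0.37  0.86  0.01]
target [0.5442 0.0011 0.083 ] shift tool [-0.0025 -0.0021 -0.2444]
```

Request:
drive_tool:
  commands:
    - {"x": 0, "y": 0, "z": -0.014, "yaw": 0, "grip": 0.02}
    - {"x": 0, "y": 0, "z": -0.014, "yaw": 0, "grip": 0.02}
    - {"x": 0, "y": 0, "z": -0.014, "yaw": 0, "grip": 0.02}
    - {"x": 0, "y": 0, "z": -0.014, "yaw": 0, "grip": 0.02}
    - {"x": 0, "y": 0, "z": -0.014, "yaw": 0, "grip": 0.02}

```text
time: 11.82
position: [0.5442, -0.1694, 0.0828]
ee_rot: [-0.497, -0.497, 0.509, -0.496]
force: [-0.0, -2.5, 2.6]
width: 0.0199
```

```bash
python3 -c "
from h import *
go(.0137,.094,.083)"
```

```text
t 11.82 pos [ 0.5442 -0.1694  0.0828] ledge [ 0.0138 -0.0765] tooly az rel ledge deg -0.13 tool x [-0.013 -0.012 -1.   ] F [-0.  -2.5  2.6] w 0.0199 q [ 0.58  0.56 -0.5   1.85  0.37  0.83 -0.12]
target [0.5459 0.001  0.083 ] shift tool [-0.0023 -0.0005 -0.1705]
```

Request:
drive_tool:
  commands:
    - {"x": 0, "y": 0, "z": -0.014, "yaw": 0, "grip": 0.02}
    - {"x": -0.0002, "y": 0, "z": -0.014, "yaw": 0, "grip": 0.02}
    - {"x": 0, "y": 0, "z": -0.014, "yaw": 0, "grip": 0.02}
    - {"x": -0.0002, "y": 0, "z": -0.014, "yaw": 0, "grip": 0.02}
    - {"x": 0, "y": 0, "z": -0.014, "yaw": 0, "grip": 0.02}
    - {"x": 0, "y": 0, "z": -0.014, "yaw": 0, "grip": 0.02}

```text
time: 12.58
position: [0.5452, -0.0788, 0.082]
ee_rot: [-0.497, -0.497, 0.509, -0.496]
force: [-0.2, -2.2, 2.2]
width: 0.0197
```

```bash
python3 wp.py .015 .09 pics/w3.png; python3 -c "
from h import *
go(.0137,.094,.083)"
```

```text
t 12.57 pos [ 0.5452 -0.0788  0.082 ] ledge [0.0139 0.0141] tooly az rel ledge deg -0.1 tool x [-0.013 -0.011 -1.   ] F [-0.2 -2.2  2.2] w 0.0197 q [ 0.44  0.54 -0.51  1.89  0.37  0.81 -0.29]
[(0.98, [36.0, 383.0]), (0.85, [324.0, 137.0])] [326. 115.]
plate in ledge [ 0.0136  0.1048 -0.0017] iou 0.9947950357277172
t 12.68 pos [ 0.5452 -0.0769  0.082 ] ledge [0.0139 0.016 ] tooly az rel ledge deg 0.07 tool x [-0.013 -0.01  -1.   ] F [ 0.8 -0.2 -1. ] w 0.0195 q [ 0.43  0.54 -0.51  1.89  0.37  0.81 -0.29]
target [0.5459 0.001  0.083 ] shift tool [-0.0018 -0.0001 -0.078 ]
```

View pics/w3.png

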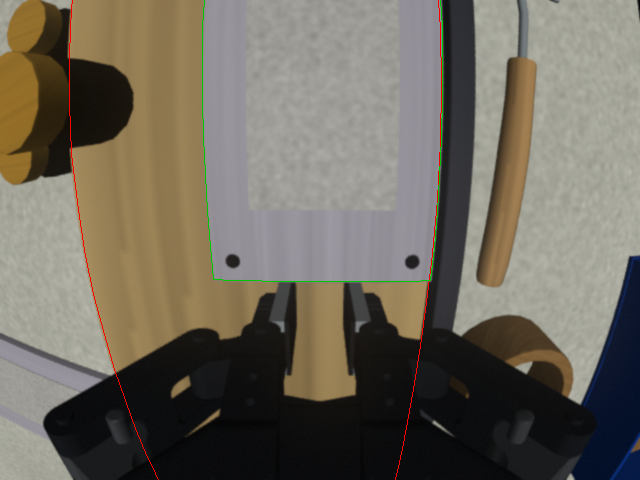

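Request:
drive_tool:
  commands:
    - {"x": -0.001, "y": 0, "z": -0.01, "yaw": 0, "grip": 0.02}
    - {"x": 0, "y": 0, "z": -0.012, "yaw": 0, "grip": 0.02}
    - {"x": 0, "y": 0, "z": -0.012, "yaw": 0, "grip": 0.02}
    - {"x": 0, "y": 0, "z": -0.012, "yaw": 0, "grip": 0.02}

```text
time: 13.18
position: [0.5456, -0.0299, 0.0824]
ee_rot: [-0.497, -0.497, 0.509, -0.496]
force: [0.3, -2.7, 1.5]
width: 0.0199
```

```bash
python3 -c "
from h import *
go(.0137,.094,.083)
im=eyes.get_image('side');i=eyes.camera_info('side')
cv2.imwrite('pics/s2.png',cv2.resize(im[140:340,200:460],None,fx=3,fy=3,interpolation=cv2.INTER_CUBIC))"
```

```text
t 13.18 pos [ 0.5456 -0.0299  0.0824] ledge [0.0137 0.063 ] tooly az rel ledge deg -0.08 tool x [-0.014 -0.011 -1.   ] F [ 0.3 -2.7  1.5] w 0.0199 q [ 0.35  0.54 -0.52  1.9   0.37  0.81 -0.38]
target [0.5459 0.001  0.083 ] shift tool [-0.001 -0.    -0.031]
```

View pics/s2.png

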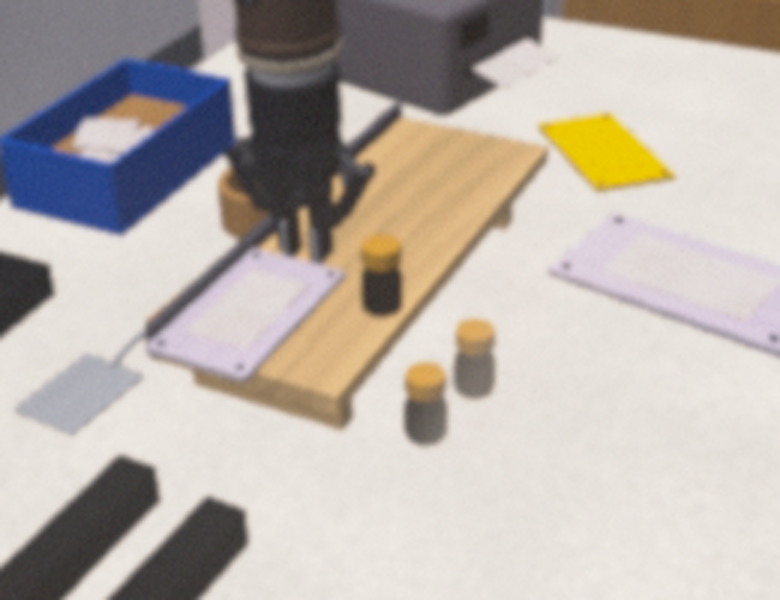

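Request:
drive_tool:
  commands:
    - {"x": -0.0005, "y": 0, "z": -0.009, "yaw": 0, "grip": 0.02}
    - {"x": 0, "y": 0, "z": -0.008, "yaw": 0, "grip": 0.02}
    - {"x": 0, "y": 0, "z": -0.006, "yaw": 0, "grip": 0.02}
    - {"x": 0, "y": 0, "z": -0.003, "yaw": 0, "grip": 0.02}
    - {"x": 0, "y": 0, "z": 0, "yaw": 0, "grip": 0.02}

```text
time: 13.85
position: [0.5457, 0.0007, 0.0826]
ee_rot: [-0.497, -0.499, 0.508, -0.496]
force: [0.2, -0.4, 0.9]
width: 0.0202
```

```bash
cat > fin.py <<'E'
from h import *
# refine: ledge y & plate y from wrist + fixed cams; overhang measured per camera
st()
for c in("side","scene"):
    eyes.get_image(c);i=eyes.camera_info(c)
    g=np.r_[W(LED,[(.015,.182,0)])[0][:2],LED[2]]
    d=find("plate_center",c,proj(c,[[g[0],g[1],.076]],i)[0],20)
    if d is None: print(c,"none");continue
    f=lambda v:-iou(d["mask"],hullmask(proj(c,W(v,box(-.045,.045,-.08,.08,.07,.076)),i)))
    r=minimize(f,g,method="Nelder-Mead",options=dict(initial_simplex=np.array([g]+[[g[k]+(.02 if k<2 else .06)*(k==j) for k in range(3)] for j in range(3)])))
    e=r.x-LED;cc,s=np.cos(LED[2]),np.sin(LED[2]);print(c,np.round([cc*e[0]+s*e[1],-s*e[0]+cc*e[1],e[2]],4),r.fun)
E
python3 fin.py; python3 -c "
from h import *
go(.0137,.094,.083)"
```

```text
t 13.85 pos [0.5457 0.0007 0.0826] ledge [0.0134 0.0936] tooly az rel ledge deg 0.07 tool x [-0.014 -0.009 -1.   ] F [ 0.2 -0.4  0.9] w 0.0202 q [ 0.3   0.54 -0.52  1.9   0.37  0.81 -0.43]
side [0.017  0.1825 0.0107] -0.978021978021978
scene [0.0131 0.1856 0.0122] -0.7793367346938775
t 14.05 pos [5.456e-01 3.000e-04 8.250e-02] ledge [0.0133 0.0933] tooly az rel ledge deg 0.05 tool x [-0.014 -0.009 -1.   ] F [0.9 0.6 1. ] w 0.0201 q [ 0.3   0.54 -0.52  1.9   0.37  0.81 -0.43]
target [0.5459 0.001  0.083 ] shift tool [-0.0006  0.0004 -0.0007]
```

Request:
drive_tool:
  commands:
    - {"x": 0, "y": 0, "z": 0.01, "yaw": 0, "grip": 0.02}
    - {"x": -0.005, "y": 0, "z": 0.015, "yaw": 0, "grip": 0.02}
    - {"x": -0.05, "y": 0, "z": 0, "yaw": 0, "grip": 0.02}
    - {"x": -0.05, "y": 0, "z": 0, "yaw": 0, "grip": 0.02}
    - {"x": -0.05, "y": 0, "z": 0, "yaw": 0, "grip": 0.02}
    - {"x": 0, "y": 0, "z": -0.04, "yaw": 0, "grip": 0.02}
    - {"x": 0, "y": 0, "z": -0.04, "yaw": 0, "grip": 0.02}
    - {"x": 0, "y": 0, "z": 0, "yaw": 0, "grip": 0.02}

```text
time: 15.05
position: [0.5491, 0.0475, 0.2441]
ee_rot: [-0.499, -0.495, 0.511, -0.494]
force: [1.0, -1.1, 0.6]
width: 0.0201
```

```bash
python3 wp.py .015 .184 pics/w4.png; python3 fin.py
```

```text
t 15.05 pos [0.5491 0.0475 0.2441] ledge [0.0163 0.1405] tooly az rel ledge deg -0.55 tool x [-0.013 -0.01  -1.   ] F [ 1.  -1.1  0.6] w 0.0201 q [ 0.3   0.36 -0.62  1.73  0.23  1.14 -0.41]
[(0.75, [320.0, 156.0]), (0.67, [88.0, 368.0]), (0.65, [163.0, 195.0])] [322. 162.]
plate in ledge [0.0132 0.1843 0.0003] iou 0.985517402476057
t 15.15 pos [0.5492 0.044  0.2434] ledge [0.0165 0.137 ] tooly az rel ledge deg -0.8 tool x [-0.014 -0.012 -1.   ] F [-0.3 -0.2 -1.1] w 0.0199 q [ 0.31  0.36 -0.62  1.73  0.23  1.14 -0.41]
side [0.0155 0.1835 0.0164] -0.9796393251890634
scene [0.0124 0.1852 0.0023] -0.932484076433121
```

View pics/w4.png

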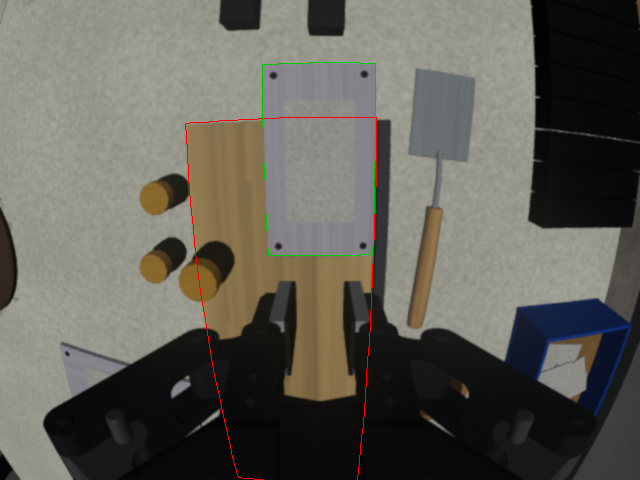

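```bash
python3 -c "
from h import *
st();print(order.sign_off())"
```

```text
t 15.35 pos [0.5491 0.0437 0.2429] ledge [0.0164 0.1367] tooly az rel ledge deg -0.88 tool x [-0.015 -0.012 -1.   ] F [ 0.5 -0.4  0.7] w 0.0203 q [ 0.31  0.36 -0.62  1.73  0.23  1.14 -0.41]
the job is handed in; nothing more can be done
None
```

The plate now lies flat along the rail with about 44 mm sticking out past the ledge's left end, and I handed the job in at 15.35 s with the gripper clear of everything. I pushed it back with both open fingertips until it met the rail, then slid it left along the rail with the fingers nearly closed.

- **Overhang:** the wrist camera gives 44 mm, the side camera 43.5 mm and the scene camera 45 mm.
- **Against the rail:** the wrist view shows no gap, and the fingers stopped firmly at the expected spot. The fitted plate centre is at ledge x = 12 to 15.5 mm, where 15 mm is ideal.
- **Squareness:** the side camera alone showed the plate turned by 0.016 rad. The scene and wrist cameras read 0.002 rad or less, so I put that down to the side camera's coarser view.
- **Forces:** the highest force I read was about 33 N. It came from the fingertips touching the ledge to find its height.
- **Everything else:** the jar on the ledge and the other two jars look unmoved in the last picture. I did not measure the positions of the cartons, tape or scraper again, but the arm never came near them.

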